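# Shut the sprung gear-case panel over its quarter-turn fastener and hold it

## Robot

A 6-joint arm with a two-finger parallel gripper is mounted at the origin on the work surface. World frame = base frame: x ahead of the robot, y to its left, z up, the work surface at z = 0. Lengths are in m, angles in rad, forces in N, time in s.
With the tool pointing down it reaches from about 0.275 to 0.825 m from the base axis. Payload 4.9 kg.
Tool frame: the origin (TCP) lies on the mounting face of the last link; the fingertips stand 173 mm ahead of it and the grasp point (between the pads) lies 155 mm ahead of it; z points along the fingers, y is the line along which they close (so a half turn about z gives the same grasp; the last joint's range is limited). The gripper opens to 85 mm and grips with 20 to 120 N. Pads are 22 mm wide; open, the fingers measure 114 mm over their backs; the gripper's body (76 mm by 85 mm) begins 54 mm behind the grasp point. The pads swing forward as they close: fully open they stand 13 mm farther back than shut.
Start: joints at [1.13, 0.326, -0.193, 1.052, 0, 1.437], TCP at [0.166, 0.524, 0.405] pointing down, gripper open.
Joint ranges: [-2.65, 2.65], [-0.97, 1.79], [-1.3, 1.35], [-1.93, 2.1], [-1.47, 1.37], [-3.14, 3.14]. Speed limits (rad/s): [2.57, 2.57, 3.14, 3.14, 3.14, 3.14].

## Interface

Orientations are given as a 3x3 rotation matrix whose columns are the frame's x, y, z axes.
In Python, from workcell import telemetry, eyes, job, spotter gives the robot as it stands.
- The arm moves only by the tool send_rows, never from a script. Its argument "motion" is a list of rows, each an object of numbers: "tx", "ty", "tz": the shift along the world's x, y, z in cm; "turn": the turn about the world's z in degrees. In form: [{"tx": .., "ty": .., "tz": .., "turn": ..}, ...]. A call has 1 to 8 rows; each row is the pose to reach, as a shift and turn from the pose commanded when the call began; what a row does not reach only later rows make up. A row lasts 1/8 s, in which the tool goes at most 62.5 mm and 10.7 degrees, less where a joint would pass 70% of its speed; a pose out of reach is approached as far as the arm can. A call with a gripper value outside its range is refused whole. "grip" is the finger opening in cm, from 0 to 8.54, set as the call begins (left out, the last holds). The fingers move at their own pace and stop on an object; "squeeze" is the grip in N (left out, the last holds). Time passes only in rows, so rows that repeat a pose let the fingers close. It gives the time, the measured TCP pose, the force, the opening and the grip force at its end, in the units of the state.
- telemetry.state(): the state, without advancing time (a new reading comes with each control period).
- eyes.get_image(name): name is "scene" or "side" or "wrist"; returns the picture (420x560x3 uint8, red, green, blue); there is no depth.
- eyes.get_calibration(name): a dict with "fx", "fy", "cx", "cy" (pixels), "R" (3x3) and "t" (3): a world point X has camera coordinates R X + t; the wrist camera has in their place "T_tool_cam" (4x4, takes a point from camera to tool coordinates, whose origin is the TCP and whose axes are the flange's). Camera axes: x right, y down, z forward; pixel columns grow to the right and rows downward; lengths in m; the calibration is good to about 2 mm. A picture is of the moment at which its call begins: read the wrist's pose just before it. get_calibration takes no time and is no camera call.
- job.hand_in(): hands the job in; it is judged then, once.
Trained networks look in the newest picture that a camera, given by its name, has taken for a name from the list of things; names that differ only in an ending like _2 or _b are one class to them, and where a whole thing is asked for, a point or a joint stands for the part that bears it (a point fixed in the world has none). Each returns a list of dicts, best first, with "score" (0 to 1); they miss things now and then, are a little off and sometimes report something else, mostly with a low value. They report only what shows in the picture. A call takes as long as a camera call.
- spotter.find_in(name, camera): "at" ([x, y, z] in m, in world coordinates, good to about 4 mm: the middle of the surface that is visible of it).
- spotter.masks_of(name, camera): "region" (420x560 bool, what is visible of it).
The state is a dict: "clock": time; "joint_positions": joint angles; "qd": joint speeds; "tau": joint torques, N m; "tcp_pos": TCP position; "eef_rot": TCP orientation; "contact_force": force on the tool from outside, world axes, zero at the start; "moment": the same for the moment, N m; "gripper_width": finger opening in m; "gripper_force": force on a finger pad.
Only numpy, scipy, OpenCV 4.12 (cv2) and the standard library are available. Lean on these libraries where they do the work, as an engineer would, in place of code of your own. Each camera call takes 0.05 s, during which the arm holds its last target. There are 200 camera calls.

## Task

Turn the winged quarter-turn fastener on top of the gear case until its wing lines up with the slot in the open access panel. Then swing the sprung panel down so that the fastener's wing comes through the slot, press the panel fully home against the case, and finish while still holding it pressed there: do not let go, or it springs open again. Leave the hammer, the drift, the steel profile and the tin where they lie.

Things in the scene. Friction and masses are not known exactly. Their poses are not given: they have to be found in the camera images.
- gearcase: Grey gear case fixed to the bench, origin at bench level. In its frame (mm): walls x -85..85, y -90..110, top at z 90, a flat plate from y -90 to -5, open with gears inside beyond. The panel's hinge axis lies along x through (0, 100, 91). A motor 68 thick stands 85 out of the +x wall, its top at z 76.
- fastener (a joint): Turning angle (rad) of the fastener, an upright steel wing 40 mm long, 9 thick, 4 to 32 mm above the case's top, at (0, -50) mm in the case's frame. Grows anticlockwise from above: 0 = wing along the case's x, crosswise; 1.571 = along the case's y, in line with the slot. No stop there: turns -0.2 to 1.77, stiff (0.05 N m), stays where left. Starts at 0 to 0.6.
- wing (a point): Centre of the fastener's wing, half-way up it, on its turning axis: 18 mm above the case's top. Its x axis lies along the wing.
- panel (a joint): Angle (rad) of the panel, an aluminium sheet 180 mm wide along the hinge, 4 thick (hinge axis in its inner face), reaching 196 from the hinge: 0 = flat on the case, starts about upright (1.6 to 1.75, its stop), shuts towards the case's -y. A spring opens it: holding it shut takes about 6 N at 130 mm from the hinge. It cannot shut on a wing more than 0.25 rad out of line.
- slot (a point): Centre of the panel's slot, on the outer face, 150 mm from the hinge axis, midway along the width. The slot is 18 mm wide along the hinge, 54 long (123 to 177 mm from the hinge); the sheet is plain for 81 mm either side. z = outward normal, y = towards the hinge. Shut, the outer face is 95 mm above the bench and the wing stands 27 mm out of it.
- hammer: Hammer lying on the bench, 270 mm long, orange handle, dark steel head: leave alone.
- profile: Dark steel angle profile lying on the bench, 200 by 22 by 22 mm: leave alone.
- tin: Open steel tin, 110 by 80 by 35 mm: leave alone.
- drift: Steel drift lying on the bench, a rod 120 mm long and 16 mm thick: leave alone.

How it is judged:
By the outcome, as a careful person would: the job done as asked, in the order asked, and still so for the second after the job is handed in, while the arm keeps its last pose, push and grip.
It also fails if it takes over 56 s, if anything falls off the work surface, if the arm or the gripper's body presses on something with over 40 N, if the wrist force passes 120 N, or if a joint passes its speed limit or range.

## Working session

There is one attempt and no reset: what is moved stays moved. The work goes in short steps, Python scripts to look and compute and a tool call to move; the robot and the scene stay as the last step left them, time stands still between calls to the robot, and variables do not carry over. Pictures are saved under pics/ and viewed, at most 11 in all, crops included, and the job is handed in when it is done.

Besides the shell and the picture viewer there is one more tool, called after ">>>" as name(argument=value, ...), one argument or row to a line, values as JSON. send_rows: Moves the arm, as the interface text tells. Its arguments: {"type":"object","properties":{"motion":{"type":"array"},"grip":{"type":"number"},"squeeze":{"type":"number"}},"required":["motion"]}

```bash
ls; mkdir -p pics; python3 - <<'E'
from workcell import telemetry, eyes, spotter
import cv2, numpy as np
s=telemetry.state(); print(s['clock'],s['tcp_pos'],np.round(s['eef_rot'],3).tolist(),s['gripper_width'])
ims=[]
for c in ['scene','side']:
    im=eyes.get_image(c); ims.append(im); cv2.imwrite(f'pics/{c}0.png',im[:,:,::-1])
    for n in ['gearcase','fastener','wing','panel','slot','hammer','tin','drift','profile']:
        print(c,n,[(np.round(d['at'],3).tolist(),round(d['score'],2)) for d in spotter.find_in(n,c)[:2]])
    k=eyes.get_calibration(c); print(k['fx'],np.round(-np.array(k['R']).T@k['t'],3))
E
```

```text
pics
0.0 [0.16598536 0.52406053 0.40388338] [[-0.953, 0.302, -0.001], [0.302, 0.953, -0.002], [0.0, -0.002, -1.0]] 0.08555139440192867
scene gearcase [([0.558, -0.008, 0.091], 0.66)]
scene fastener [([0.616, 0.434, 0.009], 0.42), ([0.546, -0.148, 0.118], 0.41)]
scene wing [([0.545, -0.143, 0.113], 0.56)]
scene panel [([0.511, 0.02, 0.208], 0.87), ([0.615, 0.437, 0.01], 0.61)]
scene slot []
scene hammer [([0.577, -0.411, 0.025], 0.88)]
scene tin [([0.3, 0.377, 0.011], 0.93), ([0.614, 0.436, 0.008], 0.35)]
scene drift [([0.288, -0.432, 0.014], 0.39)]
scene profile [([0.612, 0.434, 0.005], 0.8)]
422.69546412323604 [1.057 0.816 0.917]
side gearcase [([0.521, -0.025, 0.091], 0.65)]
side fastener []
side wing [([0.544, -0.154, 0.108], 0.39)]
side panel [([0.5, 0.011, 0.193], 0.76), ([0.302, 0.398, 0.019], 0.64)]
side slot [([0.505, 0.012, 0.2], 0.92)]
side hammer [([0.528, -0.443, 0.026], 0.71)]
side tin [([0.304, 0.399, 0.017], 0.65)]
side drift [([0.283, -0.444, 0.012], 0.57), ([0.547, -0.151, 0.109], 0.4)]
side profile []
472.111942252604 [ 0.252 -1.12   0.962]
```

View pics/scene0.png

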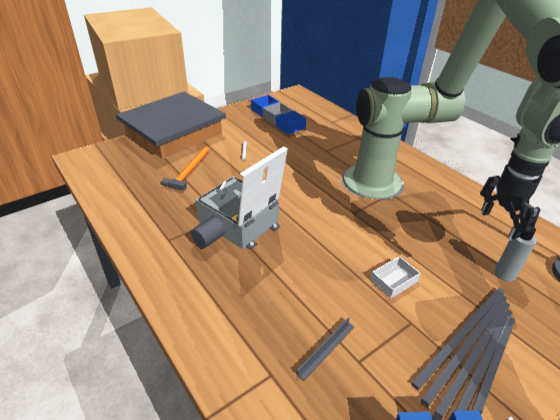

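View pics/side0.png

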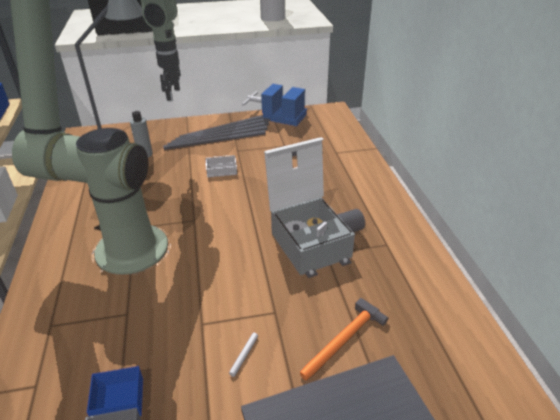

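The case is at about (0.54, -0.1), yawed about 0.24 rad. The panel stands upright, with the wing in front of it at about (0.545, -0.15). I'll go above it to look with the wrist camera, passing on the base side of the panel.

>>> send_rows(
  motion=[
    {"tx":1,"ty":-5,"tz":4,"turn":0},
    {"tx":3,"ty":-10,"tz":8,"turn":5},
    {"tx":5,"ty":-16,"tz":10,"turn":10},
    {"tx":7,"ty":-22,"tz":10,"turn":15},
    {"tx":9,"ty":-28,"tz":10,"turn":20},
    {"tx":12,"ty":-34,"tz":10,"turn":25},
    {"tx":14,"ty":-40,"tz":10,"turn":30},
    {"tx":16,"ty":-46,"tz":10,"turn":32},
  ],
)

```text
clock: 2.0
tcp_pos: [0.3205, 0.0793, 0.5051]
eef_rot: [[-0.968, -0.251, 0.002], [-0.251, 0.968, 0.0], [-0.002, -0.0, -1.0]]
contact_force: [1.1, -0.3, -0.0]
gripper_width: 0.0856
gripper_force: 0.0
```

>>> send_rows(
  motion=[
    {"tx":1,"ty":-6,"tz":0,"turn":0},
    {"tx":3,"ty":-12},
    {"tx":6,"ty":-17},
    {"tx":9,"ty":-22},
    {"tx":13,"ty":-24},
    {"tx":17,"ty":-25},
    {"tx":18,"ty":-25},
    {"tx":18,"ty":-25},
  ],
)

```text
schema error: expected keys tx, ty, tz, turn
```

```bash
python3 - <<'E'
from workcell import telemetry, eyes, spotter
import cv2, numpy as np
s=telemetry.state(); print(s['clock'],s['tcp_pos'],np.round(s['eef_rot'],3).tolist(),np.round(s['joint_positions'],2))
im=eyes.get_image('wrist'); cv2.imwrite('pics/w0.png',im[:,:,::-1])
k=eyes.get_calibration('wrist'); print(k)
for n in ['gearcase','fastener','wing','panel','slot']:
    print(n,[(np.round(d['at'],3).tolist(),round(d['score'],2)) for d in spotter.find_in(n,'wrist')[:2]])
E
```

```text
2.0 [0.32054446 0.07926445 0.50509275] [[-0.968, -0.251, 0.002], [-0.251, 0.968, 0.0], [-0.002, -0.0, -1.0]] [ 0.02 -0.15 -0.47  1.25  0.   -0.24]
{'fx': 332.0908358603728, 'fy': 332.0908358603728, 'cx': 280.4380908995005, 'cy': 210.04598323249496, 'T_tool_cam': array([[ 1.90719865e-03, -9.51691672e-01, -3.07049383e-01,
         7.86416421e-02],
       [ 9.99998150e-01,  1.73816059e-03,  8.23978715e-04,
        -3.65890947e-04],
       [-2.50472544e-04, -3.07050386e-01,  9.51693227e-01,
         3.07136179e-02],
       [ 0.00000000e+00,  0.00000000e+00,  0.00000000e+00,
         1.00000000e+00]])}
gearcase []
fastener [([0.536, -0.154, 0.112], 0.59)]
wing [([0.54, -0.148, 0.11], 0.71)]
panel [([0.513, 0.013, 0.147], 0.8)]
slot [([0.514, 0.012, 0.149], 0.67)]
```

View pics/w0.png

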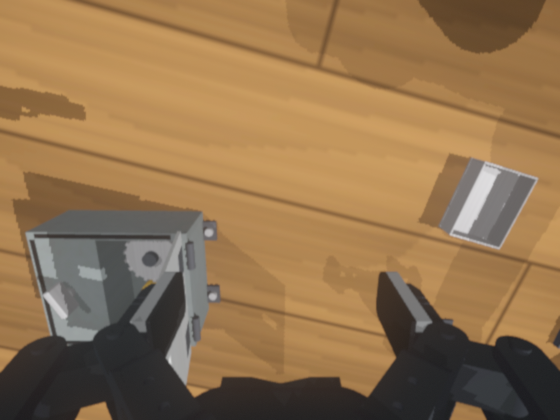

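Picture: the case is at the lower left, with the wing around (57,300) and the panel edge-on at about x=185. I'll move on over it.

>>> send_rows(
  motion=[
    {"tx":1,"ty":-6,"tz":0,"turn":0},
    {"tx":3,"ty":-12,"tz":0,"turn":0},
    {"tx":6,"ty":-17,"tz":0,"turn":0},
    {"tx":9,"ty":-22,"tz":0,"turn":0},
    {"tx":13,"ty":-24,"tz":0,"turn":0},
    {"tx":17,"ty":-24,"tz":0,"turn":0},
    {"tx":18,"ty":-24,"tz":-4,"turn":0},
    {"tx":18,"ty":-24,"tz":-7,"turn":0},
  ],
)

```text
clock: 3.3
tcp_pos: [0.5021, -0.1556, 0.4329]
eef_rot: [[-0.967, -0.255, -0.001], [-0.255, 0.967, 0.001], [0.001, 0.001, -1.0]]
contact_force: [0.5, 0.3, 0.3]
gripper_width: 0.0854
gripper_force: 0.0
```

```bash
cat > h.py <<'E'
from workcell import telemetry, eyes, spotter
import cv2, numpy as np
def cam(c, s=None):
    k=eyes.get_calibration(c); K=np.array([[k['fx'],0,k['cx']],[0,k['fy'],k['cy']],[0,0,1]])
    if c!='wrist': return K,np.array(k['R']),np.array(k['t'])
    T=np.eye(4); T[:3,:3]=s['eef_rot']; T[:3,3]=s['tcp_pos']; M=np.linalg.inv(T@k['T_tool_cam'])
    return K,M[:3,:3],M[:3,3]
def toz(px,z,C):   # pixel -> world at height z
    K,R,t=C; d=R.T@np.linalg.inv(K)@np.array([px[0],px[1],1.]); o=-R.T@t
    return o+d*(z-o[2])/d[2]
def proj(X,C):
    K,R,t=C; p=K@(R@np.asarray(X)+t); return p[:2]/p[2]
E
python3 - <<'E'
from h import *
s=telemetry.state(); print(s['clock'],s['tcp_pos'])
im=eyes.get_image('wrist'); cv2.imwrite('pics/w1.png',im[:,:,::-1]); C=cam('wrist',s)
for n in ['gearcase','wing','panel']:
    print(n,[(np.round(d['at'],3).tolist(),round(d['score'],2),np.round(proj(d['at'],C))) for d in spotter.find_in(n,'wrist')[:2]])
m=spotter.masks_of('wing','wrist')
if m: 
    r=m[0]['region'].astype(np.uint8); print(m[0]['score'],r.sum(),cv2.minAreaRect(cv2.findNonZero(r)),cv2.boundingRect(r))
m=spotter.masks_of('panel','wrist')
if m:
    r=m[0]['region'].astype(np.uint8); print(m[0]['score'],r.sum(),cv2.minAreaRect(cv2.findNonZero(r)))
E
```

```text
3.3 [ 0.50212175 -0.15564592  0.43286833]
gearcase [([0.503, -0.023, 0.087], 0.95, array([407., 222.])), ([0.543, -0.149, 0.12], 0.58, array([276., 240.]))]
wing [([0.54, -0.148, 0.12], 0.96, array([278., 238.]))]
panel [([0.481, 0.001, 0.177], 0.9, array([493., 243.]))]
0.59 610 ((275.5, 237.50001525878906), (46.0629997253418, 16.54690170288086), 63.43495178222656) (262, 216, 25, 45)
0.94 23582 ((499.5866394042969, 255.2747039794922), (152.83815002441406, 204.24693298339844), 9.05788803100586)
```

View pics/w1.png

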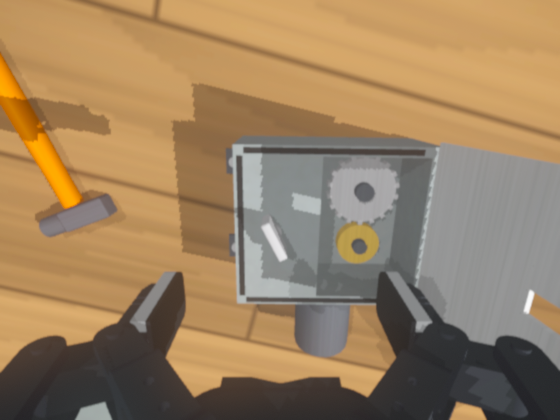

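The picture shows the case's top face with corners at about (233,145), (438,147) and (240,302). The wing's top runs from about (267,219) to (283,258), and the panel is at the right.

```bash
python3 - <<'E'
from h import *
s=telemetry.state(); C=cam('wrist',s)
im=cv2.imread('pics/w1.png')
c=cv2.resize(im[130:320,225:445],None,fx=3.6,fy=3,interpolation=cv2.INTER_CUBIC)
cv2.imwrite('pics/w1c.png',cv2.resize(im[130:318,225:445],None,fx=3.6,fy=3.2,interpolation=cv2.INTER_CUBIC)[:600,:800])
P={n:toz(p,z,C) for n,p,z in [('TL',(233,145),.09),('TR',(438,147),.09),('BL',(240,302),.09),('w1',(267,219),.122),('w2',(283,258),.122)]}
for n in P: print(n,np.round(P[n],4))
ang=lambda a,b:np.degrees(np.arctan2(*(P[b]-P[a])[1::-1]))
print('len',np.linalg.norm(P['TR']-P['TL']),np.linalg.norm(P['BL']-P['TL']),np.linalg.norm(P['w1']-P['w2']))
print('y dir',ang('TL','TR'),'x dir',ang('TL','BL'),'wing',ang('w1','w2'))
E
```

```text
TL [ 0.4735 -0.2118  0.09  ]
TR [ 0.4265 -0.0249  0.09  ]
BL [ 0.6382 -0.1685  0.09  ]
w1 [ 0.5256 -0.1646  0.122 ]
w2 [ 0.5596 -0.1406  0.122 ]
len 0.19269022675586744 0.17033429241004536 0.04157904738879727
y dir 104.11279835584682 x dir 14.713530627102708 wing 35.18151491047466
```

View pics/w1c.png

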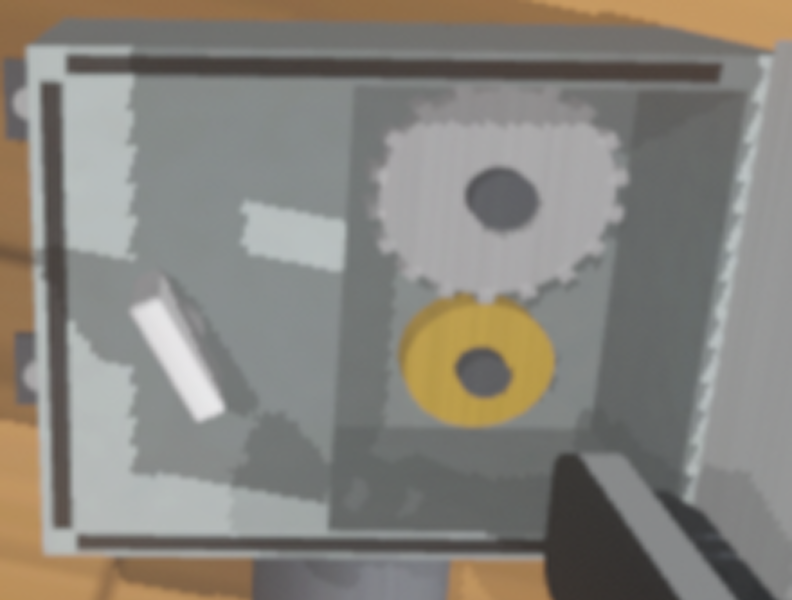

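```bash
python3 - <<'E'
from h import *
s=telemetry.state(); C=cam('wrist',s)
f=lambda u,v,z:toz((225+u/3.6-.4,130+v/3.2-.4),z,C)
a,b=f(146,303,.122),f(210,417,.122); d=b-a
print(a,b,(a+b)/2,np.linalg.norm(d),np.degrees(np.arctan2(d[1],d[0])))
tl,bl=f(26,44,.09),f(45,553,.09); d=bl-tl
print(tl,bl,np.linalg.norm(d),np.degrees(np.arctan2(d[1],d[0])))
u=d/np.linalg.norm(d); v=np.array([-u[1],u[0],0])
o=(tl+bl)/2+.09*v; print('origin',o,'fastener',o-.05*v,'slot shut',o-.05*v,'hinge',o+.1*v)
print(s['joint_positions'])
E
```

```text
[ 0.53097338 -0.16499925  0.122     ] [ 0.56151769 -0.14020125  0.122     ] [ 0.54624553 -0.15260025  0.122     ] 0.03934330413025399 39.072101422467796
[ 0.47226299 -0.21314194  0.09      ] [ 0.63954846 -0.17145617  0.09      ] 0.17240108570323615 13.992523908726087
origin [ 0.53414415 -0.1049696   0.09      ] fastener [ 0.54623391 -0.15348596  0.09      ] slot shut [ 0.54623391 -0.15348596  0.09      ] hinge [ 0.50996462 -0.00793687  0.09      ]
[-4.45599291e-01  2.59875435e-01 -2.02225065e-01  1.10630117e+00
  9.71582022e-06 -6.99499192e-01]
```

>>> send_rows(
  grip=6,
  motion=[
    {"tx":2,"ty":0,"tz":0,"turn":8},
    {"tx":4.4,"ty":0.2,"tz":-2,"turn":16},
    {"tx":4.4,"ty":0.2,"tz":-6,"turn":24},
    {"tx":4.4,"ty":0.2,"tz":-10,"turn":24},
    {"tx":4.4,"ty":0.2,"tz":-13,"turn":24},
    {"tx":4.4,"ty":0.2,"tz":-15,"turn":24},
    {"tx":4.4,"ty":0.2,"tz":-16,"turn":24},
    {"tx":4.4,"ty":0.2,"tz":-16,"turn":24},
  ],
)

```text
clock: 4.6
tcp_pos: [0.5447, -0.1569, 0.2752]
eef_rot: [[-0.783, -0.622, 0.001], [-0.622, 0.783, -0.0], [-0.0, -0.001, -1.0]]
contact_force: [0.1, -0.1, 0.2]
gripper_width: 0.0603
gripper_force: 0.0
```

>>> send_rows(
  grip=0,
  squeeze=30,
  motion=[
    {"tx":0,"ty":0,"tz":0,"turn":0},
    {"tx":0,"ty":0,"tz":0,"turn":0},
    {"tx":0,"ty":0,"tz":0,"turn":0},
    {"tx":0,"ty":0,"tz":0,"turn":0},
    {"tx":0,"ty":0,"tz":0,"turn":0},
    {"tx":0,"ty":0,"tz":0,"turn":0},
  ],
)

```text
clock: 5.35
tcp_pos: [0.5426, -0.1544, 0.275]
eef_rot: [[-0.782, -0.623, -0.004], [-0.623, 0.782, 0.007], [-0.001, 0.007, -1.0]]
contact_force: [-6.1, 9.8, 9.8]
gripper_width: 0.0083
gripper_force: 31.6
```

>>> send_rows(
  motion=[
    {"tx":0.15,"ty":0.1,"tz":0,"turn":0},
    {"tx":0.2,"ty":0.1,"tz":0,"turn":10},
    {"tx":0.2,"ty":0.1,"tz":0,"turn":20},
    {"tx":0.2,"ty":0.1,"tz":0,"turn":30},
  ],
)

```text
clock: 5.85
tcp_pos: [0.5445, -0.1548, 0.2751]
eef_rot: [[-0.362, -0.932, -0.004], [-0.932, 0.362, 0.002], [-0.0, 0.005, -1.0]]
contact_force: [-6.5, 2.5, 7.9]
gripper_width: 0.0085
gripper_force: 31.3
```

>>> send_rows(
  motion=[
    {"tx":0,"ty":0,"tz":0,"turn":9},
    {"tx":0,"ty":0,"tz":0,"turn":18},
    {"tx":0,"ty":0,"tz":0,"turn":27},
    {"tx":0,"ty":0,"tz":0,"turn":35.5},
    {"tx":0,"ty":0,"tz":0,"turn":35.5},
    {"tx":0,"ty":0,"tz":0,"turn":35.5},
  ],
)

```text
clock: 6.6
tcp_pos: [0.5462, -0.1551, 0.2751]
eef_rot: [[0.239, -0.971, 0.0], [-0.971, -0.239, 0.002], [-0.002, -0.001, -1.0]]
contact_force: [-1.2, 4.9, 4.0]
gripper_width: 0.0085
gripper_force: 30.9
```

>>> send_rows(
  grip=5,
  motion=[
    {"tx":0,"ty":0,"tz":0,"turn":0},
    {"tx":0,"ty":0,"tz":0,"turn":0},
    {"tx":0,"ty":0,"tz":0,"turn":0},
    {"tx":0,"ty":0,"tz":4,"turn":0},
    {"tx":0,"ty":0,"tz":10,"turn":0},
    {"tx":0,"ty":0,"tz":16,"turn":0},
    {"tx":0,"ty":0,"tz":22,"turn":0},
    {"tx":0,"ty":0,"tz":22,"turn":0},
  ],
)

```text
clock: 7.6
tcp_pos: [0.5473, -0.1563, 0.5003]
eef_rot: [[0.24, -0.971, 0.009], [-0.971, -0.24, -0.004], [0.007, -0.008, -1.0]]
contact_force: [1.1, -0.3, -0.3]
gripper_width: 0.0499
gripper_force: 0.0
```

```bash
python3 - <<'E'
from h import *
s=telemetry.state(); print(s['clock'],s['tcp_pos'],s['contact_force'])
im=eyes.get_image('wrist'); cv2.imwrite('pics/w2.png',im[:,:,::-1])
print([(d['at'],d['score']) for d in spotter.find_in('wing','wrist')[:1]])
im=eyes.get_image('side')
C=cam('side'); p=proj([.535,-.1,.15],C); print(p)
x,y=(p-[90,75]).astype(int); cv2.imwrite('pics/s2.png',cv2.resize(im[y:y+150,x:x+180,::-1],None,fx=4,fy=4,interpolation=cv2.INTER_CUBIC)); print(x,y)
# panel angle via side: predicted top-corner pixels
c,sn=np.cos(.2442),np.sin(.2442); H=np.array([.51,-.008,.091]); X=np.array([c,sn,0]);Y=np.array([-sn,c,0])
for a in (1.6,1.7,1.75):
  for w in (-.09,.09): print(a,w,np.round(proj(H+w*X+.196*(-np.cos(a)*Y+np.sin(a)*np.array([0,0,1])),C)-[x,y],1)*4)
E
```

```text
7.6 [ 0.54725846 -0.15634894  0.50031579] [ 1.07201164 -0.27863    -0.27223215]
[([0.5458, -0.1541, 0.1189], 0.74)]
[314.2365481  206.06152313]
224 131
1.6 -0.09 [178.8  95.6]
1.6 0.09 [409.6  38. ]
1.7 -0.09 [167.2  84. ]
1.7 0.09 [396.   27.6]
1.75 -0.09 [162.   79.6]
1.75 0.09 [389.6  23.6]
```

View pics/w2.png

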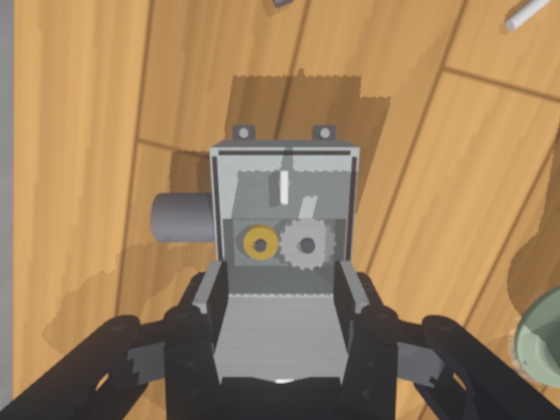

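View pics/s2.png

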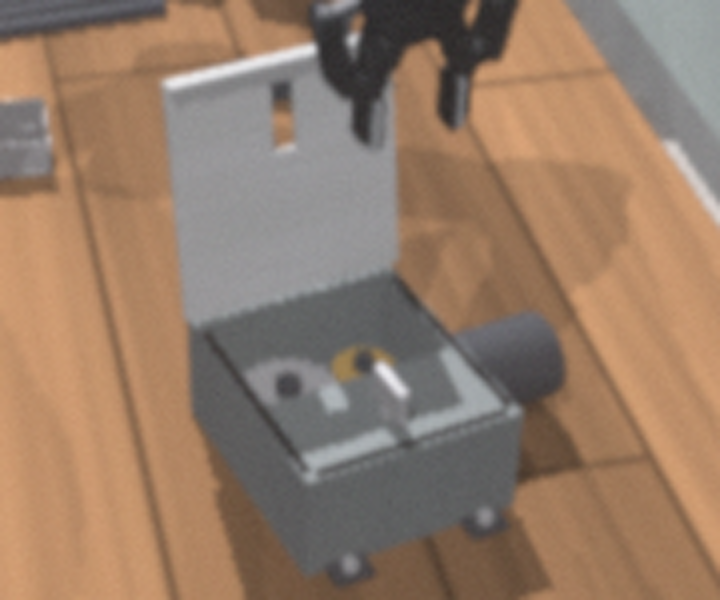

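The wing is in line with the slot. It's parallel to the case sides in w2, at (284,188), and the panel stands at about 1.7 rad. Next I go over the panel and down behind it.

>>> send_rows(
  motion=[
    {"tx":-1,"ty":4,"tz":1,"turn":0},
    {"tx":-2.5,"ty":10,"tz":1,"turn":0},
    {"tx":-4,"ty":16,"tz":1,"turn":0},
    {"tx":-5.5,"ty":22,"tz":1,"turn":0},
    {"tx":-5.6,"ty":22.5,"tz":0,"turn":0},
    {"tx":-5.6,"ty":22.5,"tz":-4,"turn":0},
    {"tx":-5.6,"ty":22.5,"tz":-9,"turn":0},
    {"tx":-5.6,"ty":22.5,"tz":-9,"turn":0},
  ],
)

```text
clock: 8.75
tcp_pos: [0.4884, 0.0684, 0.4001]
eef_rot: [[0.239, -0.971, -0.01], [-0.971, -0.239, -0.0], [-0.002, 0.01, -1.0]]
contact_force: [-0.2, -0.3, 0.3]
gripper_width: 0.0499
gripper_force: 0.0
```

```bash
python3 - <<'E'
from h import *
s=telemetry.state(); p=np.array(s['tcp_pos']); print(s['clock'],p,s['contact_force'])
o=np.array([.534,-.105]); Y=np.array([-.242,.970])
print('case y',(p[:2]-o)@Y,'x',(p[:2]-o)@[.97,.242])
for th in [1.6,1.5,1.4,1.3,1.2,1.1,1.0,.9,.8,.7,.6,.5,.4,.3,.2,.1,.03]:
    y=.1-.15*np.cos(th)+.004*np.sin(th)+.011; z=.091+.15*np.sin(th)+.004*np.cos(th)+.170
    print(th,np.round((np.r_[o+y*Y,z]-p)*100,1))
im=eyes.get_image('scene'); C=cam('scene'); q=proj([.51,0,.25],C).astype(int)
cv2.imwrite('pics/c3.png',cv2.resize(im[max(0,q[1]-75):q[1]+75,q[0]-90:q[0]+90,::-1],None,fx=4,fy=4))
E
```

```text
8.75 [0.48844408 0.06840569 0.40010311] [-0.22544531 -0.308895    0.29269845]
case y 0.17922804697359088 x -0.0022250628765529182
1.6 [ 1.7 -5.8  1.1]
1.5 [ 2.  -7.2  1.1]
1.4 [ 2.4 -8.7  0.9]
1.3 [  2.7 -10.1   0.7]
1.2 [  3.1 -11.5   0.2]
1.1 [  3.4 -12.8  -0.4]
1.0 [  3.7 -14.1  -1.1]
0.9 [  4.1 -15.3  -1.9]
0.8 [  4.3 -16.4  -2.9]
0.7 [  4.6 -17.5  -3.9]
0.6 [  4.8 -18.4  -5.1]
0.5 [  5.  -19.2  -6.4]
0.4 [  5.2 -19.8  -7.7]
0.3 [  5.3 -20.4  -9.1]
0.2 [  5.4 -20.8 -10.5]
0.1 [  5.5 -21.  -12. ]
0.03 [  5.5 -21.1 -13.1]
```

View pics/c3.png

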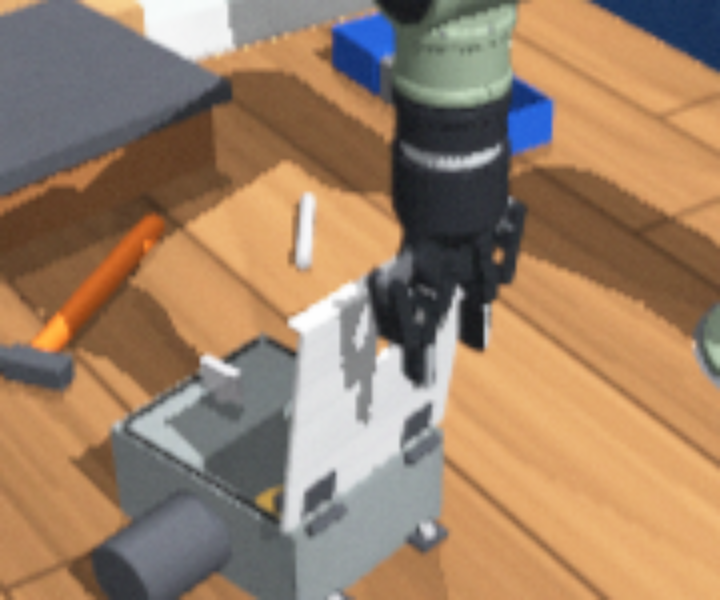

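The fingers are behind the panel with its top in front of them. Now I push it over.

>>> send_rows(
  motion=[
    {"tx":0.4,"ty":-1,"tz":1.2,"turn":0},
    {"tx":0.8,"ty":-3,"tz":1.2,"turn":0},
    {"tx":1.3,"ty":-4.5,"tz":1.1,"turn":0},
    {"tx":1.7,"ty":-5.8,"tz":1.1,"turn":0},
    {"tx":2.0,"ty":-7.2,"tz":1.1,"turn":0},
    {"tx":2.4,"ty":-8.7,"tz":0.9,"turn":0},
  ],
)

```text
clock: 9.55
tcp_pos: [0.515, -0.0188, 0.4148]
eef_rot: [[0.24, -0.971, 0.002], [-0.971, -0.24, 0.0], [0.0, -0.002, -1.0]]
contact_force: [-0.0, 1.6, 1.5]
gripper_width: 0.0497
gripper_force: 1.1
```

>>> send_rows(
  motion=[
    {"tx":0.3,"ty":-1.4,"tz":-0.2,"turn":0},
    {"tx":0.7,"ty":-2.8,"tz":-0.7,"turn":0},
    {"tx":1.0,"ty":-4.1,"tz":-1.3,"turn":0},
    {"tx":1.3,"ty":-5.4,"tz":-2.0,"turn":0},
    {"tx":1.7,"ty":-6.6,"tz":-2.8,"turn":0},
    {"tx":1.9,"ty":-7.7,"tz":-3.8,"turn":0},
  ],
)

```text
clock: 10.3
tcp_pos: [0.5337, -0.0958, 0.3751]
eef_rot: [[0.24, -0.971, 0.0], [-0.971, -0.24, -0.001], [0.001, -0.0, -1.0]]
contact_force: [1.5, 1.3, 3.2]
gripper_width: 0.0499
gripper_force: 1.6
```

```bash
python3 - <<'E'
from h import *
s=telemetry.state(); p=np.array(s['tcp_pos']); print(s['clock'],p,s['contact_force'])
o=np.array([.534,-.105]); Y=np.array([-.242,.970])
print('case y',(p[:2]-o)@Y,'x',(p[:2]-o)@[.97,.242])
for th in [.9,.8,.7,.6,.5,.4,.3,.2,.1,.03]:
    y=.1-.15*np.cos(th)+.004*np.sin(th)+.011; z=.091+.15*np.sin(th)+.004*np.cos(th)+.170
    print(th,np.round((np.r_[o+y*Y,z]-p)*100,1))
im=eyes.get_image('scene'); C=cam('scene'); q=proj([.52,-.05,.2],C).astype(int)
cv2.imwrite('pics/c4.png',cv2.resize(im[max(0,q[1]-75):q[1]+75,q[0]-90:q[0]+90,::-1],None,fx=4,fy=4))
E
```

```text
10.3 [ 0.5336928  -0.09578273  0.37513796] [1.49227253 1.25503958 3.23766198]
case y 0.009015092999458785 x 0.001932599952184174
0.9 [-0.5  1.1  0.6]
0.8 [-0.2 -0.  -0.4]
0.7 [ 0.1 -1.  -1.4]
0.6 [ 0.3 -1.9 -2.6]
0.5 [ 0.5 -2.7 -3.9]
0.4 [ 0.7 -3.4 -5.2]
0.3 [ 0.8 -3.9 -6.6]
0.2 [ 0.9 -4.3 -8. ]
0.1 [ 0.9 -4.6 -9.5]
0.03 [  1.   -4.7 -10.6]
```

View pics/c4.png

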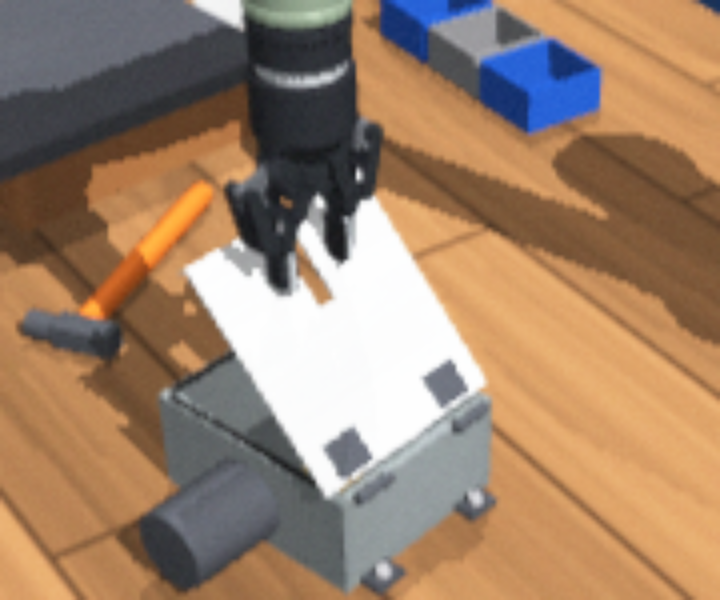

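The fingers straddle the slot on the outer face, with the panel at about 0.8 rad. I'll carry on down.

>>> send_rows(
  motion=[
    {"tx":0,"ty":-1.0,"tz":-1.4,"turn":0},
    {"tx":0.2,"ty":-1.9,"tz":-2.6,"turn":0},
    {"tx":0.4,"ty":-2.7,"tz":-3.9,"turn":0},
    {"tx":0.6,"ty":-3.4,"tz":-5.2,"turn":0},
    {"tx":0.7,"ty":-3.9,"tz":-6.6,"turn":0},
    {"tx":0.8,"ty":-4.3,"tz":-8.0,"turn":0},
    {"tx":0.9,"ty":-4.5,"tz":-8.7,"turn":0},
    {"tx":0.9,"ty":-4.5,"tz":-8.7,"turn":0},
  ],
)

```text
clock: 11.35
tcp_pos: [0.5423, -0.1399, 0.288]
eef_rot: [[0.24, -0.971, -0.001], [-0.971, -0.24, 0.0], [-0.001, 0.001, -1.0]]
contact_force: [0.4, 0.4, 3.9]
gripper_width: 0.05
gripper_force: 1.7
```

>>> send_rows(
  motion=[
    {"tx":0,"ty":0,"tz":-0.5,"turn":0},
    {"tx":0,"ty":0,"tz":-1.0,"turn":0},
    {"tx":0,"ty":0,"tz":-1.5,"turn":0},
    {"tx":0,"ty":0,"tz":-1.5,"turn":0},
  ],
)

```text
clock: 11.85
tcp_pos: [0.5424, -0.1403, 0.274]
eef_rot: [[0.24, -0.971, -0.0], [-0.971, -0.24, -0.002], [0.002, 0.001, -1.0]]
contact_force: [0.4, -2.2, 4.3]
gripper_width: 0.0499
gripper_force: 1.9
```

>>> send_rows(
  motion=[
    {"tx":0,"ty":0,"tz":-0.3,"turn":0},
    {"tx":0,"ty":0,"tz":-0.6,"turn":0},
    {"tx":0,"ty":0,"tz":-0.6,"turn":0},
  ],
)

```text
clock: 12.22
tcp_pos: [0.5424, -0.1402, 0.268]
eef_rot: [[0.24, -0.971, -0.0], [-0.971, -0.24, -0.001], [0.001, 0.0, -1.0]]
contact_force: [-0.4, -2.7, 4.3]
gripper_width: 0.05
gripper_force: 2.1
```

>>> send_rows(
  motion=[
    {"tx":0,"ty":0,"tz":-0.2,"turn":0},
    {"tx":0,"ty":0,"tz":-0.3,"turn":0},
    {"tx":0,"ty":0,"tz":-0.3,"turn":0},
  ],
)

```text
clock: 12.6
tcp_pos: [0.5424, -0.1402, 0.2652]
eef_rot: [[0.24, -0.971, 0.0], [-0.971, -0.24, -0.002], [0.002, 0.0, -1.0]]
contact_force: [-0.2, -4.1, 5.4]
gripper_width: 0.0498
gripper_force: 2.5
```

>>> send_rows(
  motion=[
    {"tx":0,"ty":0,"tz":-0.15,"turn":0},
    {"tx":0,"ty":0,"tz":-0.15,"turn":0},
  ],
)

```text
clock: 12.85
tcp_pos: [0.5425, -0.1402, 0.2639]
eef_rot: [[0.24, -0.971, 0.0], [-0.971, -0.24, -0.002], [0.002, 0.0, -1.0]]
contact_force: [-0.6, -2.6, 7.1]
gripper_width: 0.0505
gripper_force: 3.5
```

```bash
python3 - <<'E'
from h import *
s=telemetry.state(); print(s['tcp_pos'],s['contact_force'])
im=eyes.get_image('side'); C=cam('side'); q=proj([.54,-.12,.12],C).astype(int)
cv2.imwrite('pics/c5.png',cv2.resize(im[q[1]-60:q[1]+60,q[0]-80:q[0]+80,::-1],None,fx=5,fy=5,interpolation=cv2.INTER_CUBIC))
E
```

```text
[ 0.5424575  -0.14022116  0.26389493] [-0.57123375 -2.64470342  7.11370418]
```

View pics/c5.png

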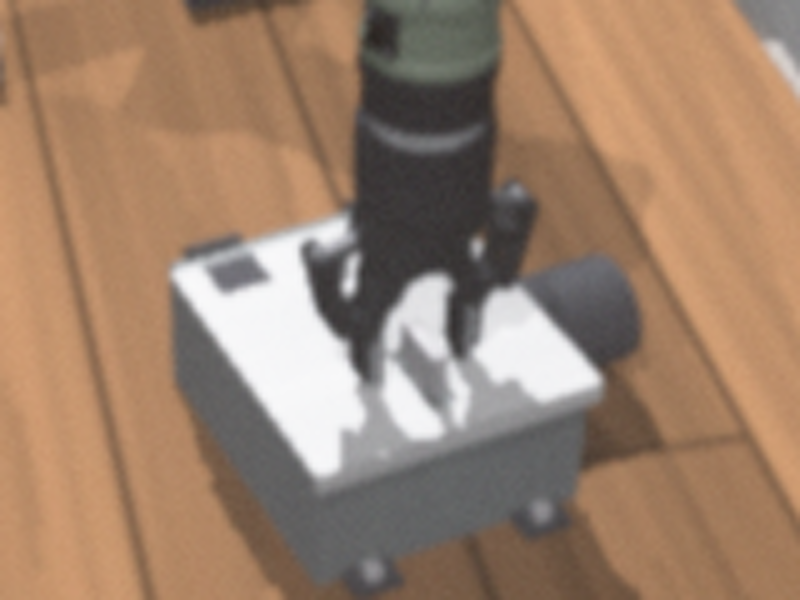

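The panel is nearly flat and the wing stands up through the slot. The force is only starting to rise, so I'll press further.

>>> send_rows(
  motion=[
    {"tx":0,"ty":0,"tz":-0.15,"turn":0},
    {"tx":0,"ty":0,"tz":-0.15,"turn":0},
    {"tx":0,"ty":0,"tz":-0.15,"turn":0},
  ],
)

```text
clock: 13.28
tcp_pos: [0.5424, -0.1402, 0.2627]
eef_rot: [[0.24, -0.971, 0.0], [-0.971, -0.24, -0.002], [0.002, 0.0, -1.0]]
contact_force: [-1.5, -2.5, 9.4]
gripper_width: 0.0502
gripper_force: 4.5
```

>>> send_rows(
  motion=[
    {"tx":0,"ty":0,"tz":-0.15,"turn":0},
    {"tx":0,"ty":0,"tz":-0.15,"turn":0},
    {"tx":0,"ty":0,"tz":-0.15,"turn":0},
  ],
)

```text
clock: 13.65
tcp_pos: [0.5424, -0.1402, 0.2614]
eef_rot: [[0.24, -0.971, 0.0], [-0.971, -0.24, -0.002], [0.002, -0.0, -1.0]]
contact_force: [-2.2, -4.1, 10.6]
gripper_width: 0.0498
gripper_force: 5.5
```

>>> send_rows(
  motion=[
    {"tx":0,"ty":0,"tz":-0.2,"turn":0},
    {"tx":0,"ty":0,"tz":-0.4,"turn":0},
    {"tx":0,"ty":0,"tz":-0.4,"turn":0},
  ],
)

```text
clock: 14.02
tcp_pos: [0.5423, -0.1401, 0.2603]
eef_rot: [[0.241, -0.971, 0.002], [-0.971, -0.241, -0.003], [0.003, -0.001, -1.0]]
contact_force: [-8.4, -0.6, 35.0]
gripper_width: 0.0496
gripper_force: 16.8
```

```bash
python3 - <<'E'
from h import *
s=telemetry.state(); print(s['tcp_pos'],s['contact_force'],s['moment'])
a=cv2.imread('pics/c5.png')
im=eyes.get_image('side'); C=cam('side'); q=proj([.54,-.12,.12],C).astype(int)
n=cv2.resize(im[q[1]-60:q[1]+60,q[0]-80:q[0]+80,::-1],None,fx=5,fy=5,interpolation=cv2.INTER_CUBIC)
cv2.imwrite('pics/c6.png',n)
# predicted outer-edge corners for angles
c,sn=np.cos(.2442),np.sin(.2442); H=np.array([.51,-.008,.091]); X=np.array([c,sn,0]);Y=np.array([-sn,c,0]);Z=np.array([0,0,1])
for th in (0,.03,.06):
  print(th,[np.round((proj(H+w*X+.196*(-np.cos(th)*Y+np.sin(th)*Z)+.004*Z,C)-q+[80,60])*5) for w in (-.09,.09)])
E
```

```text
[ 0.54231306 -0.14008118  0.26030116] [-8.42977239 -0.55744927 35.04538714] [-0.06824985  2.17154529  0.00444124]
0 [array([319., 471.]), array([607., 376.])]
0.03 [array([319., 463.]), array([608., 368.])]
0.06 [array([319., 454.]), array([608., 359.])]
```

View pics/c6.png

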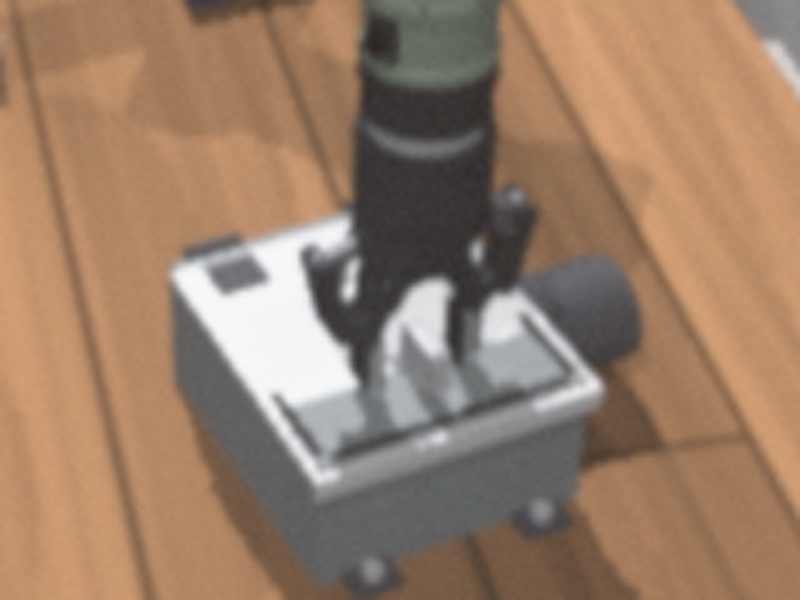

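The panel is home: the force went stiff at 35 N. I'll ease off a little to a moderate hold.

>>> send_rows(
  motion=[
    {"tx":0,"ty":0,"tz":0.1,"turn":0},
    {"tx":0,"ty":0,"tz":0.1,"turn":0},
    {"tx":0,"ty":0,"tz":0.1,"turn":0},
    {"tx":0,"ty":0,"tz":0.1,"turn":0},
  ],
)

```text
clock: 14.58
tcp_pos: [0.5424, -0.1401, 0.2604]
eef_rot: [[0.241, -0.971, 0.001], [-0.971, -0.241, -0.002], [0.003, -0.001, -1.0]]
contact_force: [-6.1, -1.2, 26.9]
gripper_width: 0.0502
gripper_force: 13.0
```

```bash
python3 -c "
from workcell import job,telemetry
print(telemetry.state()['contact_force']); print(job.hand_in())"
```

```text
[-6.08971198 -1.2444923  26.88378039]
the job is handed in; nothing more can be done
None
```

I turned the fastener in line with the slot, swung the panel down over its wing and pressed it home. I handed the job in at about 15 s with the arm still holding the panel shut at about 27 N; the hammer, drift, profile and tin were left alone.

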